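# Set up the straining pot and crack the stuck lid of the dip tin

## Task

We are about to strain the used carburettor cleaner. Put the straining set together by size in the open pot, the large strainer hanging by its flange in the pot and the small strainer hanging in the large one, both fully down and level with the pot standing upright on the bench; then take the lid of the grey dip tin by its handle, pull until the stuck rubber seal lets go and hold the lid just cracked, with a gap of about 25 mm at the front, so that the fumes can escape. Do not throw the lid wide open, leave the other things on the bench alone, and finish still holding the lid there by its handle.

Things in the scene. Friction and masses are not known exactly. Their poses are not given: they have to be found in the camera images.
- catch_pot: open round pot of plain aluminium, loose, 0.35 kg: outside diameter 102 mm (106 over the rim bead), inside 96 mm, 110 mm high. Origin: centre of its underside; z is its upright axis.
- large_strainer: large steel strainer, loose, 0.1 to 0.2 kg, standing upright: perforated tube, 58 mm outside, 52 mm bore, closed below, 100 mm high, with a round flange of 110 mm diameter, 3 mm thick, its underside 56 mm above the foot. Hung in the pot, its flange rests on the rim and its foot is 54 mm above the pot's foot. Origin: centre of its foot; z is its upright axis.
- large_grip (a point): on the large strainer's axis, 86 mm above its foot: the middle of the plain tube above the flange, to be grasped across its 58 mm (the flange's top is 27 mm lower). Under the flange a tapered locating shoulder, 88 mm wide and 10 mm deep, enters the pot with 4 mm to spare all round.
- small_strainer: small steel strainer of the same shape, loose, 0.05 to 0.1 kg, standing upright: tube 38 mm outside, 80 mm high, flange of 66 mm diameter, 3 mm thick, its underside 40 mm above the foot. Hung in the large strainer, its flange rests on that one's upper rim and its foot is 60 mm above the large one's foot. Origin: centre of its foot; z is its upright axis.
- small_grip (a point): on the small strainer's axis, 67 mm above its foot: the middle of the plain tube above the flange, to be grasped across its 38 mm (the flange's top is 24 mm lower). Under the flange a tapered locating shoulder, 45 mm wide and 10 mm deep, enters the large strainer's bore with 3.5 mm to spare all round.
- dip_tin: grey steel dip tin, heavy and fixed in place, 160 x 200 mm and 120 mm high (lid 186 x 226 mm, its top at 138 mm). Origin: centre of its underside; x points from its front to the hinge at its back, y along the hinge, z up.
- tin_lid (a joint): angle of the tin's lid on its hinge, rad: 0 is shut, it grows as the front edge rises; 0.13 is about 25 mm of gap at the front. The rubber seal grips the front edge: about 12 to 18 N of upward pull at the handle frees it within the first 8 mm of rise; after that only the few newtons of the lid's weight are left. Let go, the lid falls back.
- lid_hinge (a point): point on the lid's hinge axis at its middle, 98 mm behind the tin's centre and 128 mm above its foot; the axis is the tin's y.
- handle_bar (a point): middle of the bar of the lid's bow handle: a round steel bar 10 mm thick, 88 mm straight, parallel to the hinge, its centre line 34 mm above the lid and 172 mm above the tin's foot, 50 mm in front of the tin's centre (148 mm in front of and 44 mm above the hinge axis). Pinch it from above, fingers in front of and behind it.
- spray_can: bystander: spray can, 66 mm wide, 180 mm high, at the back. Leave it alone.
- jet_packet: bystander: open card packet lying flat, 68 x 97 x 27 mm. Leave it alone.
- screwdriver: bystander: short screwdriver with a wooden handle, lying, 128 mm long, 24 mm high. Leave it alone.
- wood_stick: bystander: wooden scraper stick, lying, 76 mm long, 9 mm high. Leave it alone.
Mind the look-alikes: they are no part of the job. Leave any orange or red look-alike of the small_strainer alone.

How it is judged:
By the outcome, as a careful person would: the job done as asked, in the order asked, and still so for the second after the job is handed in, while the arm keeps its last pose, push and grip.
It also fails if it takes over 58 s, if anything falls off the work surface, if the arm or the gripper's body presses on something with over 40 N, if the wrist force passes 120 N, or if a joint passes its speed limit or range.

## Robot

A 6-joint arm with a two-finger parallel gripper is mounted at the origin on a cart in front of the work surface, level with it; the furniture and walls round the work are solid. World frame = base frame: x ahead of the robot, y to its left, z up, the work surface at z = 0. Lengths are in m, angles in degrees, forces in N, time in s.
With the tool pointing down it reaches from about 0.35 to 0.925 m from the base axis. Payload 6.4 kg.
Tool frame: the origin (TCP) lies at the centre of the arm's flange, where the gripper is bolted on; the fingertips stand 173 mm ahead of it and the grasp point (between the pads) lies 155 mm ahead of it; z points along the fingers, y is the line along which they close (so a half turn about z gives the same grasp; the last joint's range is limited). The gripper opens to 85 mm and grips with 20 to 120 N. Pads are 22 mm wide; open, the fingers measure 114 mm over their backs; the gripper's body (76 mm by 85 mm) begins 54 mm behind the grasp point. The pads swing forward as they close: fully open they stand 13 mm farther back than shut.
Start: joints at [55.113, 14.043, 89.255, -0, 76.702, -9.975], TCP at [0.274, 0.59, 0.405] pointing down, gripper open.
Joint ranges: [-179.41, 179.41], [-58.25, 129.5], [7.25, 145.43], [-54.29, 234.29], [11.92, 165.04], [-157.13, 157.13]. Speed limits (degrees/s): [147.25, 147.25, 180, 180, 180, 180].

## Interface

Orientations are given as a 3x3 rotation matrix whose columns are the frame's x, y, z axes.
In Python, from cell import * gives the robot as it stands. The module is installed in compiled form; this text tells all that it offers.
- The arm moves only by the tool jog_arm, never from a script. Its argument "moves" is a list of rows, each a list of 2 entries, a list of its own where there are three numbers: the shift along the tool's x, y, z in m, then the turn about the tool's z in rad. In form: [[[tx, ty, tz], turn], ...]. A call has 1 to 5 rows; each row shifts and turns the commanded pose from where the row before left it, along the tool's axes as they then stand; what a row does not reach is not made up. A row lasts 1/10 s, in which the tool goes at most 50 mm and 8.59 degrees, less where a joint would pass 70% of its speed; a pose out of reach is approached as far as the arm can. A call with a gripper value outside its range is refused whole. "claw" is the finger opening in m, from 0 to 0.0854, set as the call begins (left out, the last holds). The fingers move at their own pace and stop on an object; the grip force is fixed at half the most. Time passes only in rows, so rows that do not move let the fingers close. It gives the time, the measured TCP pose, the force, the opening and the grip force at its end, in the units of the state.
- read_state(): the state, without advancing time (a new reading comes with each control period).
- read_camera(name): name is "scene" or "side" or "wrist"; returns a dict with "frame" (400x640x3 uint8, red, green, blue), "z_map" (400x640 float32, m along the optical axis (not along the pixel's ray), 0 where there is no reading), "mtx" (3x3 intrinsics, pixels), "k1" (the pictures are not rectified: a ray, as slopes to the right and down, at radius r is drawn at 1 + k1 r^2 times it, then the intrinsics apply), "xyz" and "orientation" of the camera in the world; the wrist camera has in their place "hand_eye" (4x4, takes a point from camera to tool coordinates, whose origin is the TCP and whose axes are the flange's). Camera axes: x right, y down, z forward; pixel columns grow to the right and rows downward; lengths in m; the calibration is good to about 2 mm. A picture is of the moment at which its call begins: read the wrist's pose just before it.
- hand_in(): hands the job in; it is judged then, once.
The state is a dict: "t": time; "joint_pos": joint angles; "joint_vel": joint speeds; "joint_efforts": joint torques, N m; "eef_pos": TCP position; "tool_rot": TCP orientation; "ft_force": force on the tool from outside, world axes, zero at the start; "ft_torque": the same for the moment, N m; "finger_gap": opening from 0.0 (shut) to 1.0 (fully open); "grip_force": force on a finger pad.
Only numpy, scipy, OpenCV 4.12 (cv2) and the standard library are available. Lean on these libraries where they do the work, as an engineer would, in place of code of your own. Each camera call takes 0.05 s, during which the arm holds its last target. There are 200 camera calls.

## Working session

There is one attempt and no reset: what is moved stays moved. The work goes in short steps, Python scripts to look and compute and a tool call to move; the robot and the scene stay as the last step left them, time stands still between calls to the robot, and variables do not carry over. Pictures are saved under pics/ and viewed, at most 10 in all, crops included, and the job is handed in when it is done.

Besides the shell and the picture viewer there is one more tool, called after ">>>" as a command line: name --argument value ..., lists and objects as JSON in quotes. jog_arm: Moves the arm, as the interface text tells. Its arguments: {"type":"object","properties":{"moves":{"type":"array","items":{"type":"array"}},"claw":{"type":"number"}},"required":["moves"]}

```bash
mkdir -p pics; cat > h.py <<'E'
from cell import *
import numpy as np, cv2
def cam(n):
    s=read_state(); c=read_camera(n)
    if n=="wrist":
        T=np.eye(4);T[:3,:3]=np.array(s["tool_rot"]);T[:3,3]=s["eef_pos"]
        M=T@np.array(c["hand_eye"])
    else:
        M=np.eye(4);M[:3,:3]=np.array(c["orientation"]);M[:3,3]=c["xyz"]
    c["M"]=M; return c
def save(c,n,crop=None,scale=1):
    im=c["frame"][:,:,::-1]
    if crop: u0,v0,u1,v1=crop; im=im[v0:v1,u0:u1]
    cv2.imwrite("pics/"+n,cv2.resize(im,None,fx=scale,fy=scale,interpolation=cv2.INTER_CUBIC))
def rays(c,uv):
    K=np.array(c["mtx"]);uv=np.asarray(uv,float).reshape(-1,1,2)
    return cv2.undistortPoints(uv,K,np.array([c["k1"],0,0,0,0.])).reshape(-1,2)
def cloud(c):
    h,w=c["z_map"].shape
    u,v=np.meshgrid(np.arange(w),np.arange(h))
    r=rays(c,np.stack([u,v],-1).reshape(-1,2)).reshape(h,w,2)
    z=c["z_map"];P=np.dstack([r[...,0]*z,r[...,1]*z,z])
    W=P@c["M"][:3,:3].T+c["M"][:3,3]; W[z==0]=np.nan
    return W
def circ(p):  # algebraic circle fit
    A=np.c_[p,np.ones(len(p))];s=np.linalg.lstsq(A,(p**2).sum(1),rcond=None)[0]
    c=s[:2]/2;return c,np.sqrt(s[2]+c@c)
E
python3 - <<'E'
from h import *
s=read_state();print(s)
for n in("scene","side"):
    c=cam(n);save(c,n+"1.png",scale=1.25);np.savez(n+"1.npz",W=cloud(c));print(n,c["M"].round(3).tolist(),c["k1"],np.array(c["mtx"]).tolist())
E
```

```text
{'t': 0.0, 'joint_pos': array([ 5.51122767e+01,  1.40841080e+01,  8.93253447e+01,  9.76519049e-04,
        7.67001365e+01, -9.97638484e+00]), 'joint_vel': array([-0.03371229,  0.07461797, -0.09979231,  0.14211419,  0.03168023,
       -0.02151854]), 'joint_efforts': array([-1.37237063e-05, -4.29502988e+01, -3.26131654e+01, -2.10094395e-04,
        5.28433244e-03, -1.17330551e-06]), 'eef_pos': array([0.27366424, 0.58933344, 0.40357605]), 'tool_rot': array([[-9.06958826e-01,  4.21217831e-01, -1.10760764e-03],
       [ 4.21219144e-01,  9.06957552e-01, -1.55944489e-03],
       [ 3.47687118e-04, -1.88089784e-03, -9.99998171e-01]]), 'ft_force': array([-0.03584065, -0.04861845,  0.40723551]), 'ft_torque': array([-0.00899412, -0.01425724,  0.02454666]), 'grip_force': 0.0, 'finger_gap': 1.0000064045783654}
scene [[0.558, -0.618, 0.554, -0.179], [-0.83, -0.411, 0.377, -0.549], [-0.005, -0.67, -0.742, 1.14], [0.0, 0.0, 0.0, 1.0]] -0.04344545145879698 [[412.0109275670414, 0.0, 320.0715273129256], [0.0, 412.0109275670414, 192.59913562962092], [0.0, 0.0, 1.0]]
side [[1.0, -0.008, 0.02, 0.566], [-0.021, -0.432, 0.902, -1.212], [0.001, -0.902, -0.432, 0.707], [0.0, 0.0, 0.0, 1.0]] 0.016323409061509572 [[445.27898646690926, 0.0, 327.09156753674756], [0.0, 445.27898646690926, 197.09521481149753], [0.0, 0.0, 1.0]]
```

View pics/scene1.png

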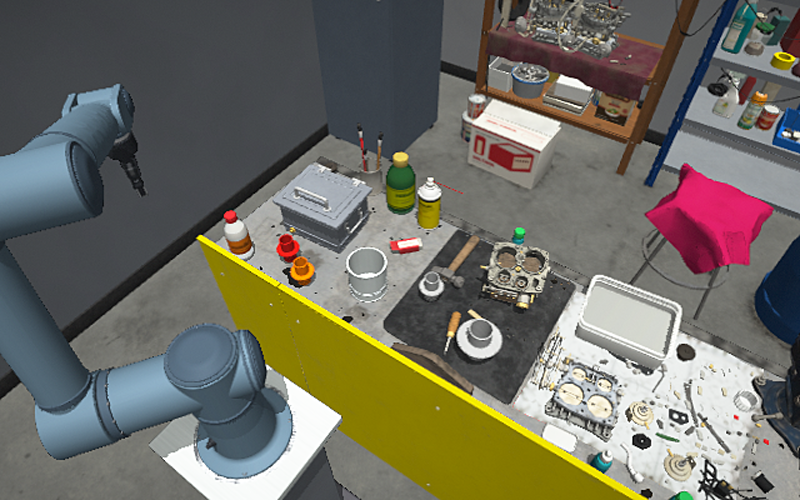

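View pics/side1.png

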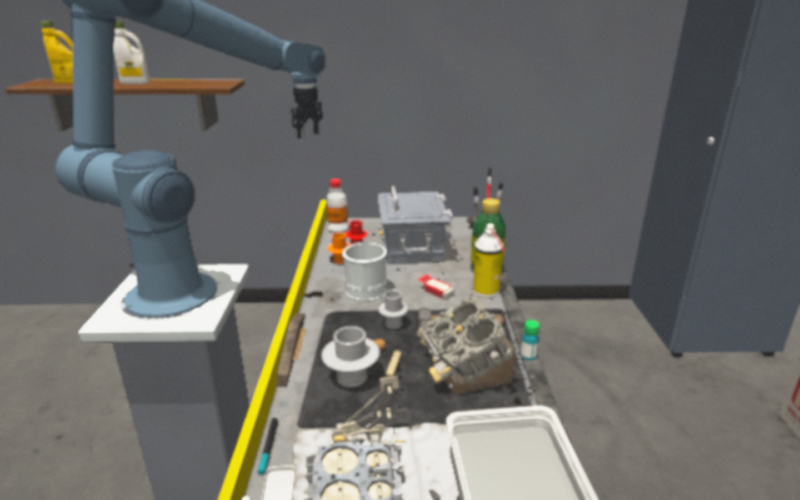

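The scene picture (1.25x) shows the pot at (367,272), the large steel strainer at (480,337) and the grey tin at (320,205). Candidates for the small strainer are steel (432,286), orange (300,270) and red (288,245). I choose the steel one and will check it in a crop.

```bash
python3 - <<'E'
from h import *
c=cam("scene");W=cloud(c)
save(c,"crop1.png",(180,120,440,310),3)
np.set_printoptions(precision=4,suppress=True)
def P(n,u0,v0,u1,v1,z0,z1):
    p=W[int(v0/1.25):int(v1/1.25),int(u0/1.25):int(u1/1.25)].reshape(-1,3);p=p[(p[:,2]>z0)&(p[:,2]<z1)]
    print(n,len(p),p.mean(0),p.min(0),p.max(0));return p
def ring(n,p,R):
    from scipy.optimize import least_squares
    for t in range(3):
        ctr,r=circ(p[:,:2]);print(n,"circ",ctr,r,len(p)); d=abs(np.hypot(*(p[:,:2]-ctr).T)-r);p=p[d<.006]
print("table",np.nanmedian(W[200:215,270:280,2]),np.nanmedian(W[240:250,330:340,2]))
ring("pot",P("pot",340,240,390,275,.104,.118),.051)
ring("pot",P("pot",340,240,395,305,.102,.118),.051)
P("lgflange",450,310,510,365,.05,.07);
p=P("lgtop",450,310,510,365,.09,.11);ring("lg",p,.029)
p=P("lgfl",450,310,510,365,.052,.066);ring("lgf",p,.05)
p=P("smtop",410,265,450,302,.072,.09);ring("sm",p,.019)
p=P("smfl",410,265,450,302,.036,.048);ring("smf",p,.03)
p=P("lid",270,160,375,225,.13,.145)
print(cv2.minAreaRect((p[:,:2]*1000).astype(np.float32)))
p=P("hnd",270,160,375,225,.165,.19)
print(cv2.minAreaRect((p[:,:2]*1000).astype(np.float32)))
E
```

```text
table 0.0019254773825890803 0.004067018059316085
pot 127 [0.4953 0.0137 0.1098] [ 0.4294 -0.0466  0.1041] [0.5344 0.0594 0.1156]
pot circ [0.4802 0.006 ] 0.049649511829059585 127
pot circ [0.4802 0.006 ] 0.049649511829059585 127
pot circ [0.4802 0.006 ] 0.049649511829059585 127
pot 189 [0.4824 0.0059 0.1088] [ 0.4294 -0.0466  0.1021] [0.5344 0.0594 0.1156]
pot circ [0.4801 0.0059] 0.04965996328313603 189
pot circ [0.4801 0.0059] 0.04965996328313603 189
pot circ [0.4801 0.0059] 0.04965996328313603 189
lgflange 591 [ 0.4594 -0.3373  0.0629] [ 0.4142 -0.3886  0.0504] [ 0.5236 -0.2788  0.0698]
lgtop 148 [ 0.468  -0.3354  0.0992] [ 0.4384 -0.3632  0.0901] [ 0.4971 -0.3053  0.1095]
lg circ [ 0.4679 -0.3343] 0.02762751056326095 148
lg circ [ 0.4679 -0.3343] 0.02762751056326095 148
lg circ [ 0.4679 -0.3343] 0.02762751056326095 148
lgfl 518 [ 0.4596 -0.3384  0.0624] [ 0.4142 -0.3886  0.0521] [ 0.5236 -0.2788  0.066 ]
lgf circ [ 0.4676 -0.3348] 0.0430608492913316 518
lgf circ [ 0.4675 -0.335 ] 0.04375957267199815 215
lgf circ [ 0.4675 -0.3351] 0.04408335118378158 204
smtop 76 [ 0.5503 -0.1518  0.0797] [ 0.5306 -0.1711  0.0721] [ 0.5699 -0.1338  0.0873]
sm circ [ 0.5499 -0.1521] 0.01779160476549336 76
sm circ [ 0.5499 -0.1521] 0.01779160476549336 76
sm circ [ 0.5499 -0.1521] 0.01779160476549336 76
smfl 112 [ 0.5648 -0.1554  0.0435] [ 0.5189 -0.1827  0.0364] [ 0.6327 -0.1197  0.048 ]
smf circ [ 0.5746 -0.1469] 0.04266079456119328 112
smf circ [ 0.574  -0.1463] 0.04229748418291212 55
smf circ [ 0.5737 -0.1459] 0.04228399376142218 53
lid 2091 [0.5993 0.2448 0.1369] [0.5011 0.1334 0.13  ] [0.7832 0.3701 0.1449]
((643.8306274414062, 255.76348876953125), (272.43206787109375, 230.07275390625), 4.804378986358643)
hnd 84 [0.5512 0.2449 0.1758] [0.5446 0.1929 0.1668] [0.559  0.3048 0.1837]
((552.0673828125, 249.01852416992188), (11.037798881530762, 112.16866302490234), 3.393878221511841)
```

View pics/crop1.png

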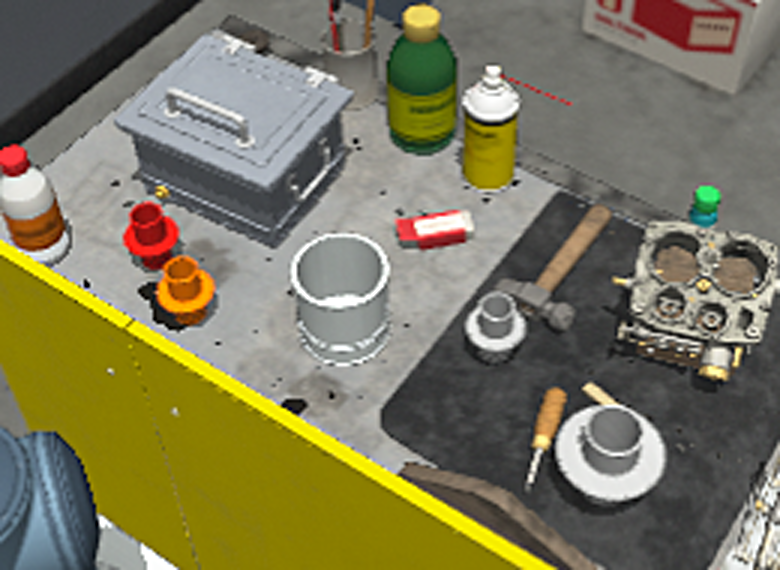

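The crop confirms the steel small strainer at (495,325), with the hammer head beside it at (550,300). Red (150,235) and orange (185,290) are the look-alikes. The large strainer is at (610,450). I'll turn the tool's y axis to world x and go over the large strainer.

```bash
cat >> h.py <<'E'
def plan(target,psi=0.0,n=None):
    """rows to world target (x,y,z), tool-y heading psi (rad)"""
    s=read_state();p=np.array(s["eef_pos"]);R=np.array(s["tool_rot"])
    a=np.arctan2(R[1,1],R[0,1]);d=np.array(target)-p
    turn=a-psi;n=n or max(int(np.ceil(np.linalg.norm(d)/.05-.02)),int(np.ceil(abs(turn)/.15)),1)
    left=turn;rows=[]
    for i in range(n):
        x=np.array([-np.sin(a),np.cos(a)]);y=np.array([np.cos(a),np.sin(a)]);q=d/n
        t=np.clip(left,-.15,.15);left-=t;a-=t
        rows.append([[round(q[:2]@x,4),round(q[:2]@y,4),round(-q[2],4)],round(t,4)])
    print(rows)
def st():
    s=read_state();R=np.array(s["tool_rot"])
    print(s["t"],np.round(s["eef_pos"],4),"psi",np.degrees(np.arctan2(R[1,1],R[0,1])).round(2),"tilt",np.round(R[:2,2],4),"F",np.round(s["ft_force"],2),"gap",s["finger_gap"],"grip",s["grip_force"])
E
python3 - <<'E'
from h import *
W=np.load("scene1.npz")["W"].reshape(-1,3)
for y in(0,-.15,-.33,.25):
    m=(abs(W[:,1]-y)<.03)&(W[:,0]>.15)&(W[:,0]<.40)&(W[:,2]>.02);print(y,W[m].max(0).round(3),W[m].min(0).round(3))
plan((.45,-.33,.40))
E
```

```text
0 [0.331 0.03  0.067] [ 0.311 -0.03   0.02 ]
-0.15 [ 0.358 -0.12   0.068] [ 0.31 -0.18  0.02]
-0.33 [ 0.361 -0.3    0.081] [ 0.309 -0.36   0.02 ]
0.25 [0.33  0.279 0.065] [0.311 0.221 0.02 ]
[[[np.float64(-0.0288), np.float64(-0.04), np.float64(0.0002)], np.float64(0.15)], [[np.float64(-0.0344), np.float64(-0.0352), np.float64(0.0002)], np.float64(0.15)], [[np.float64(-0.0393), np.float64(-0.0297), np.float64(0.0002)], np.float64(0.15)], [[np.float64(-0.0433), np.float64(-0.0235), np.float64(0.0002)], np.float64(0.15)], [[np.float64(-0.0463), np.float64(-0.0167), np.float64(0.0002)], np.float64(0.15)], [[np.float64(-0.0483), np.float64(-0.0096), np.float64(0.0002)], np.float64(0.15)], [[np.float64(-0.0492), np.float64(-0.0023), np.float64(0.0002)], np.float64(0.15)], [[np.float64(-0.049), np.float64(0.0051), np.float64(0.0002)], np.float64(0.086)], [[np.float64(-0.0484), np.float64(0.0093), np.float64(0.0002)], np.float64(0.0)], [[np.float64(-0.0484), np.float64(0.0093), np.float64(0.0002)], np.float64(0.0)], [[np.float64(-0.0484), np.float64(0.0093), np.float64(0.0002)], np.float64(0.0)], [[np.float64(-0.0484), np.float64(0.0093), np.float64(0.0002)], np.float64(0.0)], [[np.float64(-0.0484), np.float64(0.0093), np.float64(0.0002)], np.float64(0.0)], [[np.float64(-0.0484), np.float64(0.0093), np.float64(0.0002)], np.float64(0.0)], [[np.float64(-0.0484), np.float64(0.0093), np.float64(0.0002)], np.float64(0.0)], [[np.float64(-0.0484), np.float64(0.0093), np.float64(0.0002)], np.float64(0.0)], [[np.float64(-0.0484), np.float64(0.0093), np.float64(0.0002)], np.float64(0.0)], [[np.float64(-0.0484), np.float64(0.0093), np.float64(0.0002)], np.float64(0.0)], [[np.float64(-0.0484), np.float64(0.0093), np.float64(0.0002)], np.float64(0.0)]]
```

>>> jog_arm --moves '[[[-0.029, -0.04, 0], 0.15], [[-0.034, -0.035, 0], 0.15], [[-0.039, -0.03, 0], 0.15], [[-0.043, -0.023, 0], 0.15], [[-0.046, -0.017, 0], 0.15]]'

```text
t: 0.65
eef_pos: [0.3192, 0.3468, 0.4043]
tool_rot: [[-0.371, 0.928, -0.0], [0.928, 0.371, -0.0], [-0.0, -0.0, -1.0]]
ft_force: [1.5, -0.7, 0.9]
finger_gap: 1.001
grip_force: 0.0
```

>>> jog_arm --moves '[[[-0.048, -0.01, 0], 0.15], [[-0.049, -0.002, 0], 0.15], [[-0.049, 0.005, 0], 0.086], [[-0.048, 0.009, 0], 0], [[-0.048, 0.009, 0], 0]]'

```text
t: 1.15
eef_pos: [0.3645, 0.1061, 0.4047]
tool_rot: [[-0.0, 1.0, 0.001], [1.0, 0.0, 0.0], [0.0, 0.001, -1.0]]
ft_force: [0.6, 0.9, 0.2]
finger_gap: 1.0
grip_force: 0.0
```

>>> jog_arm --moves '[[[-0.048, 0.009, 0], 0], [[-0.048, 0.009, 0], 0], [[-0.048, 0.009, 0], 0], [[-0.048, 0.009, 0], 0], [[-0.048, 0.009, 0], 0]]'

```text
t: 1.65
eef_pos: [0.4096, -0.1342, 0.4047]
tool_rot: [[0.001, 1.0, 0.001], [1.0, -0.001, -0.0], [-0.0, 0.001, -1.0]]
ft_force: [1.3, 0.1, 0.1]
finger_gap: 1.004
grip_force: 0.0
```

>>> jog_arm --moves '[[[-0.048, 0.009, 0], 0], [[-0.048, 0.009, 0], 0], [[-0.03, 0.009, 0], 0], [[0, 0.009, 0], 0], [[0, 0, 0], 0]]'

```text
t: 2.15
eef_pos: [0.4463, -0.2583, 0.4042]
tool_rot: [[0.0, 1.0, -0.001], [1.0, -0.0, 0.001], [0.001, -0.001, -1.0]]
ft_force: [0.0, 0.4, 0.2]
finger_gap: 1.004
grip_force: 0.0
```

```bash
cat >> h.py <<'E'
def locate(W,near,zlo,zhi,r0,tol=.006,rad=.05):
    p=W.reshape(-1,3);p=p[np.isfinite(p[:,0])];p=p[(p[:,2]>zlo)&(p[:,2]<zhi)&(np.hypot(p[:,0]-near[0],p[:,1]-near[1])<rad)]
    from scipy.optimize import least_squares
    f=lambda c:np.hypot(p[:,0]-c[0],p[:,1]-c[1])-r0
    s=least_squares(f,near,loss="soft_l1",f_scale=.002)
    print("fit",s.x.round(4),"n",len(p),"rms",np.sqrt(np.mean(s.fun**2)).round(4),"zmed",np.median(p[:,2]).round(4));return s.x
E
python3 - <<'E'
from h import *
c=cam("wrist");save(c,"w1.png",scale=1.25);W=cloud(c);print(c["M"].round(3).tolist())
locate(W,(.468,-.334),.09,.11,.0275)
st()
E
```

```text
[[1.0, 0.0, -0.001, 0.446], [-0.0, -0.95, -0.312, -0.178], [-0.001, 0.312, -0.95, 0.373], [0.0, 0.0, 0.0, 1.0]]
fit [ 0.469  -0.3345] n 1157 rms 0.001 zmed 0.1008
2.2 [ 0.446  -0.2575  0.4042] psi 0.04 tilt [-0.0009  0.0011] F [0.12 0.61 0.85] gap 1.0017290435843025 grip 0.0
```

View pics/w1.png

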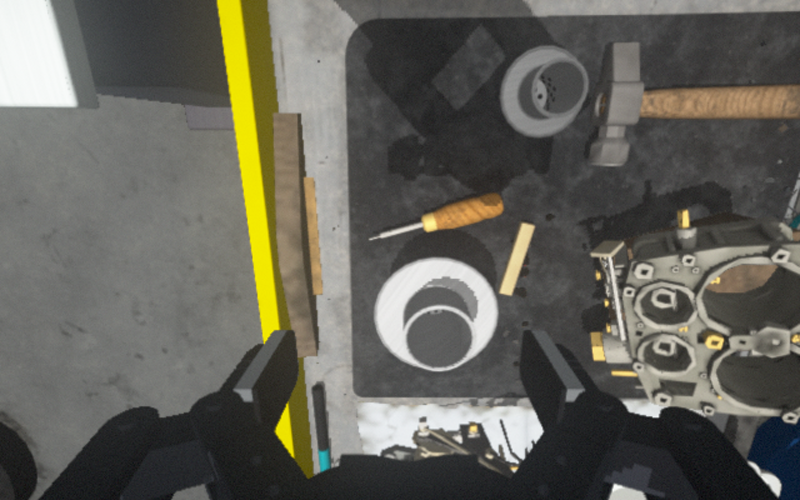

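The wrist view (1.25x) shows the large strainer at (437,315), clear of the screwdriver (465,215) and the stick (517,258). Descending onto it.

>>> jog_arm --moves '[[[-0.038, 0.0115, 0.0], 0], [[-0.039, 0.0115, 0.01], 0], [[0, 0, 0.04], 0], [[0, 0, 0.04], 0], [[0, 0, 0.04], 0]]'

```text
t: 2.7
eef_pos: [0.4689, -0.3336, 0.2737]
tool_rot: [[-0.002, 1.0, 0.0], [1.0, 0.002, -0.0], [-0.0, 0.0, -1.0]]
ft_force: [0.4, -0.7, 0.1]
finger_gap: 1.003
grip_force: 0.0
```

>>> jog_arm --moves '[[[0, 0, 0.02], 0], [[0, 0, 0.016], 0], [[0, 0, 0], 0]]'

```text
t: 3.0
eef_pos: [0.4685, -0.3335, 0.2368]
tool_rot: [[-0.001, 1.0, -0.003], [1.0, 0.001, 0.003], [0.003, -0.003, -1.0]]
ft_force: [-0.6, 0.4, -0.2]
finger_gap: 0.997
grip_force: 0.0
```

>>> jog_arm --moves '[[[0, 0, 0], 0], [[0, 0, 0], 0], [[0, 0, 0], 0], [[0, 0, 0], 0], [[0, 0, 0], 0]]' --claw 0.05

```text
t: 3.5
eef_pos: [0.4698, -0.3359, 0.2411]
tool_rot: [[-0.0, 1.0, 0.003], [1.0, 0.0, -0.003], [-0.003, 0.003, -1.0]]
ft_force: [0.8, 0.6, 6.3]
finger_gap: 0.671
grip_force: 64.7
```

>>> jog_arm --moves '[[[0, 0, -0.015], 0], [[0, 0, -0.03], 0], [[0, 0, -0.045], 0], [[0, 0, -0.045], 0], [[0.03, 0, -0.02], 0]]'

```text
t: 4.0
eef_pos: [0.4692, -0.3072, 0.4001]
tool_rot: [[0.003, 1.0, 0.006], [1.0, -0.003, -0.007], [-0.007, 0.006, -1.0]]
ft_force: [0.8, 0.6, -0.2]
finger_gap: 0.67
grip_force: 64.4
```

>>> jog_arm --moves '[[[0.045, 0.002, 0], 0], [[0.045, 0.002, 0], 0], [[0.045, 0.002, 0], 0], [[0.045, 0.002, 0], 0], [[0.045, 0.002, 0], 0]]'

```text
t: 4.5
eef_pos: [0.4783, -0.0783, 0.3945]
tool_rot: [[0.0, 1.0, 0.001], [1.0, -0.0, -0.0], [-0.0, 0.001, -1.0]]
ft_force: [0.3, -0.2, -1.5]
finger_gap: 0.677
grip_force: 64.4
```

>>> jog_arm --moves '[[[0.045, 0.001, 0], 0], [[0.03, 0, 0], 0], [[0.01, 0, 0], 0], [[0, 0, 0], 0], [[0, 0, 0], 0]]'

```text
t: 5.0
eef_pos: [0.4799, 0.0041, 0.394]
tool_rot: [[0.001, 1.0, 0.0], [1.0, -0.001, -0.001], [-0.001, 0.0, -1.0]]
ft_force: [-0.2, -0.1, -1.3]
finger_gap: 0.671
grip_force: 64.4
```

```bash
python3 - <<'E'
from h import *
c=cam("scene");save(c,"s2.png",(230,130,360,270),4);W=cloud(c);st()
np.savez("s2.npz",W=W)
w=cam("wrist");np.savez("w2.npz",W=cloud(w))
# flange of held strainer & pot rim
fz=read_state()["eef_pos"][2]-.155-.086
print("foot z approx",fz)
locate(W,(.480,.006),.104,.116,.05,rad=.065)
p=W.reshape(-1,3);p=p[(abs(p[:,2]-fz-.0575)<.008)&(np.hypot(p[:,0]-.48,p[:,1]-.0)<.08)]
print(len(p),p.min(0),p.max(0));ctr=cv2.minEnclosingCircle((p[:,:2]*1000).astype(np.float32));print(ctr)
E
```

```text
5.05 [0.48   0.0038 0.3939] psi -0.08 tilt [ 0.0001 -0.0005] F [ 0.1  -0.01 -1.35] gap 0.6743940090120999 grip 64.35094524174929
foot z approx 0.15280253209129235
fit [0.4803 0.006 ] n 124 rms 0.0017 zmed 0.1102
343 [ 0.42604856 -0.05030813  0.20314426] [0.5369145  0.05301056 0.21823252]
((481.13671875, 3.573687791824341), 55.859901428222656)
```

View pics/s2.png

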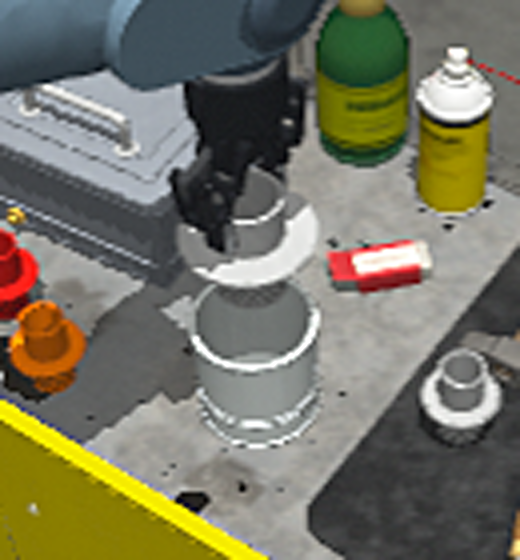

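The crop shows the strainer held level (250,240) right above the pot (255,335). The scene fit puts it about 2 mm short in y. I'll shift and lower.

>>> jog_arm --moves '[[[0.0022, 0, 0.0], 0], [[0, 0, 0.03], 0], [[0, 0, 0.03], 0], [[0, 0, 0.015], 0], [[0, 0, 0], 0]]'

```text
t: 5.6
eef_pos: [0.479, 0.0067, 0.316]
tool_rot: [[0.001, 1.0, -0.006], [1.0, -0.001, 0.001], [0.001, -0.006, -1.0]]
ft_force: [0.1, -0.1, -0.8]
finger_gap: 0.673
grip_force: 64.4
```

>>> jog_arm --moves '[[[0, 0, 0.008], 0], [[0, 0, 0.006], 0], [[0, 0, 0.004], 0], [[0, 0, 0], 0]]'

```text
t: 6.0
eef_pos: [0.4799, 0.0071, 0.3005]
tool_rot: [[0.0, 1.0, -0.0], [1.0, -0.0, 0.0], [0.0, -0.0, -1.0]]
ft_force: [0.0, -0.1, -2.1]
finger_gap: 0.675
grip_force: 64.4
```

>>> jog_arm --moves '[[[0, 0, 0.002], 0], [[0, 0, 0.002], 0], [[0, 0, 0.001], 0], [[0, 0, 0], 0]]'

```text
t: 6.4
eef_pos: [0.4799, 0.0071, 0.2956]
tool_rot: [[-0.0, 1.0, -0.0], [1.0, 0.0, -0.0], [-0.0, -0.0, -1.0]]
ft_force: [-0.2, -0.3, -1.1]
finger_gap: 0.676
grip_force: 64.4
```

>>> jog_arm --moves '[[[0, 0, 0.001], 0], [[0, 0, 0.001], 0], [[0, 0, 0.001], 0], [[0, 0, 0], 0]]'

```text
t: 6.8
eef_pos: [0.4799, 0.0071, 0.2925]
tool_rot: [[0.0, 1.0, -0.0], [1.0, -0.0, 0.0], [0.0, -0.0, -1.0]]
ft_force: [-0.8, 0.4, -0.8]
finger_gap: 0.673
grip_force: 64.4
```

>>> jog_arm --moves '[[[0, 0, 0.001], 0], [[0, 0, 0.001], 0], [[0, 0, 0], 0]]'

```text
t: 7.1
eef_pos: [0.4801, 0.0071, 0.2916]
tool_rot: [[-0.0, 1.0, -0.0], [1.0, 0.0, -0.0], [-0.0, -0.0, -1.0]]
ft_force: [-3.3, 2.3, 4.8]
finger_gap: 0.669
grip_force: 65.2
```

>>> jog_arm --moves '[[[0, 0, 0.001], 0], [[0, 0, 0], 0]]'

```text
t: 7.3
eef_pos: [0.4803, 0.0071, 0.2915]
tool_rot: [[-0.0, 1.0, -0.001], [1.0, 0.0, -0.0], [-0.0, -0.001, -1.0]]
ft_force: [-7.4, 1.8, 13.4]
finger_gap: 0.672
grip_force: 65.8
```

Seated at 0.2916, which matches the expected depth. Releasing.

>>> jog_arm --moves '[[[0, 0, -0.001], 0], [[0, 0, 0], 0], [[0, 0, 0], 0], [[0, 0, 0], 0]]' --claw 0.085

```text
t: 7.7
eef_pos: [0.4799, 0.0071, 0.2905]
tool_rot: [[0.0, 1.0, -0.0], [1.0, -0.0, 0.0], [0.0, -0.0, -1.0]]
ft_force: [-0.5, -0.4, 0.7]
finger_gap: 1.0
grip_force: 0.0
```

>>> jog_arm --moves '[[[0, 0, -0.02], 0], [[0, 0, -0.04], 0], [[0, 0, -0.04], 0], [[-0.03, 0.015, -0.01], 0], [[-0.04, 0.015, 0], 0]]'

```text
t: 8.2
eef_pos: [0.5107, -0.0628, 0.4039]
tool_rot: [[-0.003, 1.0, 0.006], [1.0, 0.003, -0.002], [-0.002, 0.006, -1.0]]
ft_force: [1.2, -1.2, -0.5]
finger_gap: 0.996
grip_force: 0.0
```

```bash
python3 - <<'E'
from h import *
c=cam("wrist");W=cloud(c);st();save(c,"w3.png",scale=1.25)
locate(W,(.480,.006),.146,.160,.0275)
p=W.reshape(-1,3);q=p[(p[:,2]>.105)&(p[:,2]<.122)&(np.hypot(p[:,0]-.48,p[:,1]-.006)<.06)]
A=np.c_[q[:,:2]-[.48,.006],np.ones(len(q))];print("flange plane",len(q),np.linalg.lstsq(A,q[:,2],rcond=None)[0])
locate(W,(.55,-.152),.072,.09,.0175,rad=.03)
E
```

```text
8.25 [ 0.5119 -0.068   0.4027] psi -0.12 tilt [ 0.005 -0.005] F [-1.37 -5.03  0.29] gap 0.9964187433236412 grip 0.0
fit [0.4801 0.0073] n 1653 rms 0.0011 zmed 0.1527
flange plane 9624 [-0.00124503 -0.00175505  0.11251768]
fit [ 0.5491 -0.1506] n 536 rms 0.0008 zmed 0.0811
```

View pics/w3.png

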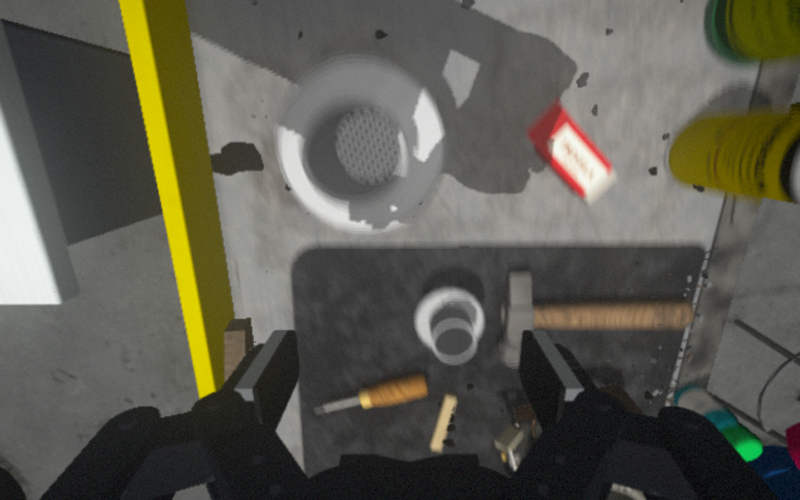

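The picture shows the large strainer seated in the pot at (360,145), with the flange plane level at z 0.1125. The small strainer is at (455,325) and the hammer head at (518,318). I'll check the hammer clearance, then approach.

>>> jog_arm --moves '[[[-0.045, 0.02, 0.02], 0], [[-0.043, 0.019, 0.03], 0], [[0, 0, 0], 0], [[0, 0, 0], 0], [[0, 0, 0], 0]]' --claw 0.06

```text
t: 8.75
eef_pos: [0.5458, -0.1432, 0.3556]
tool_rot: [[-0.001, 1.0, 0.001], [1.0, 0.001, -0.0], [-0.0, 0.001, -1.0]]
ft_force: [-0.1, -1.0, 0.3]
finger_gap: 0.706
grip_force: 0.0
```

```bash
python3 - <<'E'
from h import *
st();c=cam("wrist");W=cloud(c);S=np.load("scene1.npz")["W"]
locate(W,(.55,-.152),.072,.09,.0175,rad=.03)
for A in(W,S):
  p=A.reshape(-1,3)
  for x0 in np.arange(.58,.64,.01):
    q=p[(p[:,0]>x0)&(p[:,0]<x0+.01)&(abs(p[:,1]+.151)<.025)&(p[:,2]<.12)];print(round(x0,2),len(q),q[:,2].max().round(4) if len(q) else None,end=" | ")
  print()
E
```

```text
8.75 [ 0.5458 -0.1432  0.3556] psi 0.03 tilt [ 0.0008 -0.0002] F [-0.05 -1.02  0.33] gap 0.7055219528996904 grip 0.0
fit [ 0.5494 -0.1508] n 722 rms 0.0009 zmed 0.0818
0.58 287 0.0477 | 0.59 418 0.0048 | 0.6 731 0.0381 | 0.61 501 0.0383 | 0.62 497 0.0383 | 0.63 225 0.0371 | 0.64 445 0.0294 | 
0.58 7 0.0463 | 0.59 7 0.0094 | 0.6 46 0.0398 | 0.61 59 0.0415 | 0.62 29 0.0425 | 0.63 11 0.0394 | 0.64 13 0.0321 |
```

>>> jog_arm --moves '[[[-0.0076, 0.0036, 0.03], 0], [[0, 0, 0.04], 0], [[0, 0, 0.035], 0], [[0, 0, 0.02], 0], [[0, 0, 0.0065], 0]]'

```text
t: 9.3
eef_pos: [0.5486, -0.15, 0.2221]
tool_rot: [[-0.001, 1.0, -0.002], [1.0, 0.001, 0.001], [0.001, -0.002, -1.0]]
ft_force: [0.4, 0.9, 0.4]
finger_gap: 0.705
grip_force: 0.0
```

>>> jog_arm --moves '[[[0, 0, 0], 0], [[0, 0, 0], 0], [[0, 0, 0], 0], [[0, 0, 0], 0], [[0, 0, 0], 0]]' --claw 0.03

```text
t: 9.8
eef_pos: [0.5502, -0.1517, 0.2254]
tool_rot: [[-0.0, 1.0, 0.003], [1.0, 0.0, -0.001], [-0.001, 0.003, -1.0]]
ft_force: [-1.8, 1.7, 6.7]
finger_gap: 0.427
grip_force: 60.3
```

>>> jog_arm --moves '[[[0, 0, -0.02], 0], [[0, 0, -0.04], 0], [[0, 0, -0.045], 0], [[0, 0, -0.045], 0], [[0.03, -0.015, -0.03], 0]]'

```text
t: 10.3
eef_pos: [0.5352, -0.1233, 0.408]
tool_rot: [[0.003, 1.0, 0.006], [1.0, -0.003, -0.003], [-0.003, 0.006, -1.0]]
ft_force: [-0.0, 1.2, -1.0]
finger_gap: 0.429
grip_force: 60.2
```

>>> jog_arm --moves '[[[0.042, -0.018, 0], 0], [[0.042, -0.018, 0], 0], [[0.034, -0.016, 0], 0], [[0.01, -0.0025, 0], 0], [[0, 0, 0], 0]]'

```text
t: 10.8
eef_pos: [0.4795, 0.0076, 0.4037]
tool_rot: [[-0.002, 1.0, 0.001], [1.0, 0.002, -0.0], [-0.0, 0.001, -1.0]]
ft_force: [-0.8, 0.0, -0.6]
finger_gap: 0.426
grip_force: 60.2
```

>>> jog_arm --moves '[[[0, 0, 0], 0], [[0, 0, 0], 0]]'

```text
t: 11.0
eef_pos: [0.4804, 0.0055, 0.4035]
tool_rot: [[0.001, 1.0, 0.0], [1.0, -0.001, -0.0], [-0.0, 0.0, -1.0]]
ft_force: [-1.1, 1.0, -1.0]
finger_gap: 0.433
grip_force: 60.2
```

```bash
python3 - <<'E'
from h import *
c=cam("scene");W=cloud(c);st();save(c,"s4.png",(230,110,360,250),4)
locate(W,(.480,.007),.148,.160,.0275,rad=.04)
fz=read_state()["eef_pos"][2]-.224
p=W.reshape(-1,3);p=p[(abs(p[:,2]-fz-.0415)<.007)&(np.hypot(p[:,0]-.48,p[:,1]-.007)<.045)]
print(len(p),fz,p[:,2].mean(),cv2.minEnclosingCircle((p[:,:2]*1000).astype(np.float32)))
p=W.reshape(-1,3);p=p[(abs(p[:,2]-fz-.08)<.006)&(np.hypot(p[:,0]-.48,p[:,1]-.007)<.03)]
print(len(p),cv2.minEnclosingCircle((p[:,:2]*1000).astype(np.float32)))
E
```

```text
11.05 [0.4804 0.0055 0.4035] psi -0.09 tilt [-0.0001 -0.0002] F [ 0.49  0.28 -1.59] gap 0.4276768364672019 grip 60.22984027862549
fit [0.4803 0.0061] n 63 rms 0.0017 zmed 0.1528
109 0.1794737109361023 0.22535987728981752 ((481.0158996582031, 5.273438453674316), 33.630409240722656)
54 ((477.05859375, -0.2690153121948242), 26.624513626098633)
```

View pics/s4.png

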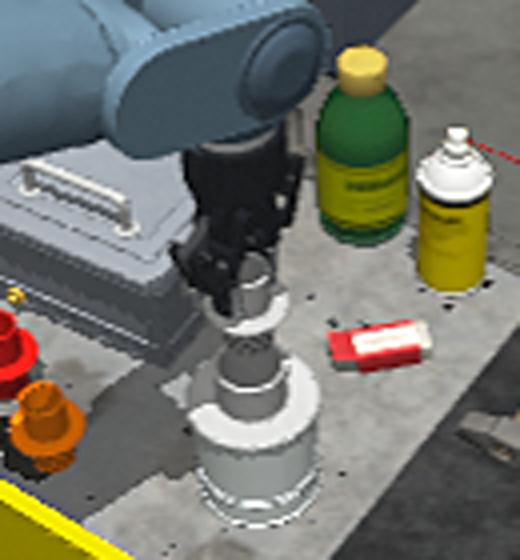

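The crop shows the small strainer held upright at (250,295) over the large one's mouth (253,365), aligned within 1 mm. Lowering.

>>> jog_arm --moves '[[[0.001, -0.0004, 0.01], 0], [[0, 0, 0.02], 0], [[0, 0, 0.016], 0], [[0, 0, 0.004], 0], [[0, 0, 0.003], 0]]'

```text
t: 11.55
eef_pos: [0.4795, 0.0073, 0.3497]
tool_rot: [[0.001, 1.0, -0.001], [1.0, -0.001, 0.0], [0.0, -0.001, -1.0]]
ft_force: [-0.1, -0.8, -1.2]
finger_gap: 0.424
grip_force: 60.2
```

>>> jog_arm --moves '[[[0, 0, 0.003], 0], [[0, 0, 0.003], 0], [[0, 0, 0.002], 0], [[0, 0, 0.001], 0], [[0, 0, 0], 0]]'

```text
t: 12.05
eef_pos: [0.4795, 0.0076, 0.3415]
tool_rot: [[-0.0, 1.0, 0.0], [1.0, 0.0, -0.0], [-0.0, 0.0, -1.0]]
ft_force: [-0.2, -0.4, -0.4]
finger_gap: 0.432
grip_force: 60.2
```

>>> jog_arm --moves '[[[0, 0, 0.001], 0], [[0, 0, 0.001], 0], [[0, 0, 0], 0]]'

```text
t: 12.35
eef_pos: [0.4794, 0.0076, 0.3394]
tool_rot: [[0.0, 1.0, -0.0], [1.0, -0.0, 0.0], [0.0, -0.0, -1.0]]
ft_force: [-1.0, -0.2, 0.2]
finger_gap: 0.428
grip_force: 60.2
```

>>> jog_arm --moves '[[[0, 0, 0.001], 0], [[0, 0, 0.001], 0], [[0, 0, 0], 0]]'

```text
t: 12.65
eef_pos: [0.4794, 0.0076, 0.3373]
tool_rot: [[0.0, 1.0, -0.0], [1.0, -0.0, 0.0], [0.0, -0.0, -1.0]]
ft_force: [0.1, -0.5, -0.8]
finger_gap: 0.426
grip_force: 60.2
```

>>> jog_arm --moves '[[[0, 0, 0.001], 0], [[0, 0, 0], 0]]'

```text
t: 12.85
eef_pos: [0.4794, 0.0076, 0.3363]
tool_rot: [[-0.0, 1.0, -0.0], [1.0, 0.0, 0.0], [0.0, -0.0, -1.0]]
ft_force: [0.1, 0.4, -0.8]
finger_gap: 0.431
grip_force: 60.2
```

>>> jog_arm --moves '[[[0, 0, 0.001], 0], [[0, 0, 0], 0]]'

```text
t: 13.05
eef_pos: [0.4797, 0.0076, 0.3359]
tool_rot: [[0.0, 1.0, 0.001], [1.0, -0.0, -0.0], [-0.0, 0.001, -1.0]]
ft_force: [-0.6, -0.2, 1.8]
finger_gap: 0.43
grip_force: 60.3
```

>>> jog_arm --moves '[[[0, 0, 0.001], 0], [[0, 0, 0], 0]]'

```text
t: 13.25
eef_pos: [0.4798, 0.0075, 0.3359]
tool_rot: [[-0.0, 1.0, 0.001], [1.0, 0.0, -0.0], [-0.0, 0.001, -1.0]]
ft_force: [-3.9, 1.0, 7.3]
finger_gap: 0.426
grip_force: 60.8
```

Seated. Releasing, rising and heading for the tin.

>>> jog_arm --moves '[[[0, 0, -0.001], 0], [[0, 0, 0], 0], [[0, 0, 0], 0], [[0, 0, -0.01], 0], [[0, 0, -0.03], 0]]' --claw 0.07

```text
t: 13.75
eef_pos: [0.4785, 0.0078, 0.3733]
tool_rot: [[0.0, 1.0, -0.007], [1.0, -0.0, 0.002], [0.002, -0.007, -1.0]]
ft_force: [-0.2, -0.4, -0.1]
finger_gap: 0.818
grip_force: 0.0
```

>>> jog_arm --moves '[[[0, 0, -0.035], 0], [[0.04, 0.01, -0.02], 0], [[0.047, 0.014, 0], 0], [[0.047, 0.014, 0], 0], [[0.047, 0.014, 0], 0]]'

```text
t: 14.25
eef_pos: [0.5317, 0.1904, 0.4317]
tool_rot: [[0.0, 1.0, 0.002], [1.0, -0.0, 0.0], [0.0, 0.002, -1.0]]
ft_force: [1.2, -0.4, 0.0]
finger_gap: 0.821
grip_force: 0.0
```

>>> jog_arm --moves '[[[0.047, 0.014, 0], 0], [[0.03, 0.005, 0], 0], [[0.01, 0, 0], 0], [[0, 0, 0], 0], [[0, 0, 0], 0]]'

```text
t: 14.75
eef_pos: [0.5504, 0.2748, 0.4306]
tool_rot: [[0.001, 1.0, -0.0], [1.0, -0.001, -0.001], [-0.001, -0.0, -1.0]]
ft_force: [0.3, -0.4, -0.7]
finger_gap: 0.817
grip_force: 0.0
```

```bash
python3 - <<'E'
from h import *
s=cam("scene");S=cloud(s).reshape(-1,3)
w=cam("wrist");st();W=cloud(w).reshape(-1,3)
q=S[(S[:,2]>.150)&(S[:,2]<.165)&(np.hypot(S[:,0]-.48,S[:,1]-.007)<.045)]
A=np.c_[q[:,:2]-[.48,.007],np.ones(len(q))];print("small flange",len(q),np.linalg.lstsq(A,q[:,2],rcond=None)[0])
locate(S.reshape(-1,1,3),(.48,.007),.187,.203,.0175,rad=.03)
p=W[(W[:,2]>.165)&(W[:,2]<.185)&(abs(W[:,0]-.551)<.03)&(abs(W[:,1]-.248)<.07)]
print(len(p),p.mean(0),p.min(0),p.max(0),np.polyfit(p[:,1]-.248,p[:,0],1))
p=W[(W[:,2]>.130)&(W[:,2]<.145)&(W[:,0]>.45)&(W[:,0]<.8)&(abs(W[:,1]-.25)<.15)]
r=cv2.minAreaRect((p[:,:2]*1000).astype(np.float32));print(len(p),r,np.median(p[:,2]))
save(w,"w5.png",scale=1.25); save(s,"s5.png",(230,110,360,250),4)
# pot check
locate(S.reshape(-1,1,3),(.48,.006),.01,.09,.051,rad=.07)
E
```

```text
14.85 [0.5505 0.2743 0.4307] psi -0.09 tilt [ 0.0001 -0.0003] F [0.42 0.36 0.51] gap 0.8158296085727466 grip 0.0
small flange 157 [0.00788327 0.00061009 0.15835119]
fit [0.4797 0.0063] n 55 rms 0.0016 zmed 0.1929
1576 [0.5508325  0.25652743 0.17503324] [0.54238073 0.19686903 0.16510369] [0.55937789 0.30585719 0.17844668] [-0.07588478  0.55147961]
44096 ((650.9315795898438, 246.3037109375), (283.11859130859375, 246.4542694091797), 4.481167316436768) 0.1361833846408005
fit [0.4817 0.0072] n 432 rms 0.0014 zmed 0.0522
```

View pics/w5.png

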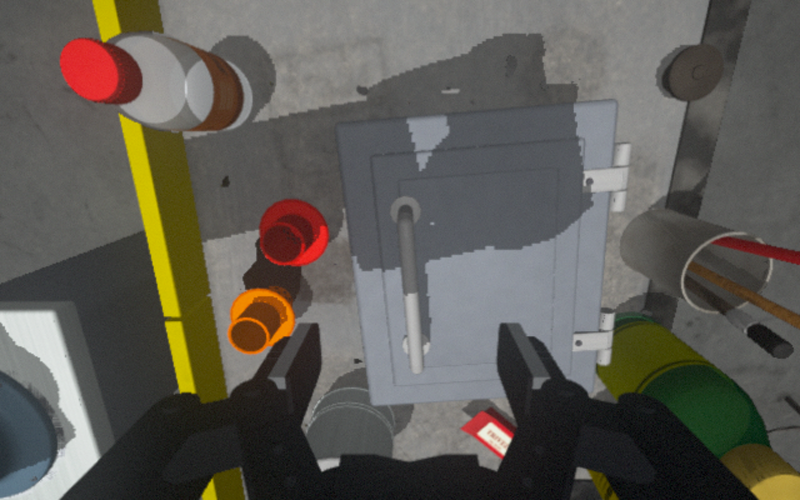

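View pics/s5.png

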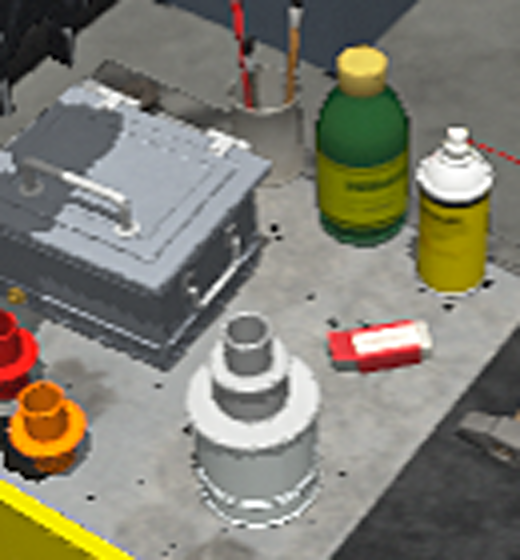

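The wrist picture shows the tin with its bar from (405,205) to (417,370), hinge on the right. The bar is turned about 4.3°, with its middle at about (0.551, 0.251). The scene crop shows the set nested and level: small strainer (247,350), large (253,400), pot (255,480). Pinching the bar.

>>> jog_arm --moves '[[[-0.0233, 0.001, 0.01], -0.077], [[0, 0, 0.03], 0], [[0, 0, 0.03], 0], [[0, 0, 0.02], 0], [[0, 0, 0], 0]]' --claw 0.05

```text
t: 15.35
eef_pos: [0.5505, 0.2507, 0.337]
tool_rot: [[-0.075, 0.997, -0.007], [0.997, 0.075, -0.002], [-0.001, -0.007, -1.0]]
ft_force: [0.9, -0.0, -0.3]
finger_gap: 0.587
grip_force: 0.0
```

>>> jog_arm --moves '[[[0, 0, 0.01], 0], [[0, 0, 0.004], 0], [[0, 0, 0], 0]]'

```text
t: 15.65
eef_pos: [0.5516, 0.2521, 0.3268]
tool_rot: [[-0.077, 0.997, 0.0], [0.997, 0.077, 0.0], [0.0, 0.0, -1.0]]
ft_force: [-0.5, 0.2, -0.7]
finger_gap: 0.583
grip_force: 0.0
```

```bash
python3 - <<'E'
from h import *
st()
E
```

```text
15.65 [0.5516 0.2521 0.3268] psi 4.4 tilt [0.0005 0.0001] F [-0.47  0.19 -0.69] gap 0.5831606623580521 grip 0.0
```

>>> jog_arm --moves '[[[0, 0, 0], 0], [[0, 0, 0], 0], [[0, 0, 0], 0], [[0, 0, 0], 0], [[0, 0, 0], 0]]' --claw 0.0

```text
t: 16.15
eef_pos: [0.5517, 0.2524, 0.3272]
tool_rot: [[-0.077, 0.997, 0.001], [0.997, 0.077, 0.0], [0.0, 0.001, -1.0]]
ft_force: [-1.5, -1.1, 4.4]
finger_gap: 0.092
grip_force: 58.5
```

>>> jog_arm --moves '[[[0, 0, 0], 0], [[0, 0, 0], 0]]'

```text
t: 16.35
eef_pos: [0.5517, 0.2524, 0.3272]
tool_rot: [[-0.077, 0.997, 0.001], [0.997, 0.077, 0.0], [0.0, 0.001, -1.0]]
ft_force: [-1.1, -0.6, 5.1]
finger_gap: 0.094
grip_force: 58.8
```

Holding the bar. I'll pull slowly along the hinge arc.

>>> jog_arm --moves '[[[0, 0.0006, -0.002], 0], [[0, 0.0006, -0.002], 0], [[0, 0, 0], 0]]'

```text
t: 16.65
eef_pos: [0.5524, 0.2524, 0.3284]
tool_rot: [[-0.077, 0.997, -0.001], [0.997, 0.077, 0.0], [0.0, -0.001, -1.0]]
ft_force: [3.4, 3.4, -8.3]
finger_gap: 0.089
grip_force: 58.6
```

>>> jog_arm --moves '[[[0, 0.0006, -0.002], 0], [[0, 0.0007, -0.002], 0], [[0, 0, 0], 0]]'

```text
t: 16.95
eef_pos: [0.5533, 0.2524, 0.3307]
tool_rot: [[-0.077, 0.997, -0.003], [0.997, 0.077, 0.0], [0.0, -0.003, -1.0]]
ft_force: [7.2, 3.4, -13.6]
finger_gap: 0.088
grip_force: 58.4
```

>>> jog_arm --moves '[[[0, 0.0007, -0.002], 0], [[0, 0.0007, -0.002], 0], [[0, 0, 0], 0]]'

```text
t: 17.25
eef_pos: [0.5553, 0.2526, 0.3372]
tool_rot: [[-0.077, 0.997, -0.002], [0.997, 0.077, 0.0], [0.0, -0.001, -1.0]]
ft_force: [3.6, 2.8, -2.5]
finger_gap: 0.091
grip_force: 59.6
```

The seal let go: the force dropped from 13.6 to 2.5 N at 10 mm of rise. Continuing to about 18.8 mm.

>>> jog_arm --moves '[[[0, 0.0008, -0.0022], 0], [[0, 0.0008, -0.0022], 0], [[0, 0.0009, -0.0022], 0], [[0, 0.0009, -0.0022], 0], [[0, 0, 0], 0]]'

```text
t: 17.75
eef_pos: [0.5588, 0.2529, 0.3467]
tool_rot: [[-0.077, 0.997, -0.0], [0.997, 0.077, 0.0], [0.0, -0.0, -1.0]]
ft_force: [3.9, 3.2, -5.6]
finger_gap: 0.092
grip_force: 58.7
```

>>> jog_arm --moves '[[[0, 0, 0], 0], [[0, 0, 0], 0], [[0, 0, 0], 0]]'

```text
t: 18.05
eef_pos: [0.5588, 0.2529, 0.3472]
tool_rot: [[-0.077, 0.997, 0.001], [0.997, 0.077, 0.0], [0.0, 0.001, -1.0]]
ft_force: [4.4, 2.4, -5.2]
finger_gap: 0.094
grip_force: 58.6
```

```bash
python3 - <<'E'
from h import *
st();yaw=.0757;bar=np.array([.5513,.251]);ex=np.array([np.cos(yaw),np.sin(yaw)]);hinge=bar+.148*ex
R=np.array([ex,[-ex[1],ex[0]]])
for n in("scene","side","wrist"):
    c=cam(n);P=cloud(c).reshape(-1,3);q=(P[:,:2]-hinge)@R.T
    m=(q[:,0]>-.185)&(q[:,0]<-.02)&(abs(q[:,1])<.1)&(P[:,2]>.12)&(P[:,2]<.166)
    x,z=q[m,0],P[m,2]
    for _ in range(4):
        f=np.polyfit(x,z,1);k=abs(z-np.polyval(f,x))<.005;x,z=x[k],z[k]
    print(n,len(x),"angle",-np.arctan(f[0]),"z at hinge",f[1],"front top z",np.polyval(f,-.191),"n>0.18",((q[:,0]<-.12)&(q[:,0]>-.17)).sum())
    if n!="wrist":save(c,n+"6.png",(220,120,320,220) if n=="scene" else (270,130,400,230),5)
E
```

```text
18.05 [0.5588 0.2529 0.3472] psi 4.41 tilt [0.0007 0.0003] F [ 4.42  2.36 -5.22] gap 0.09352492671259972 grip 58.60639750957489
scene 611 angle 0.07181238688261285 z at hinge 0.14362983759622525 front top z 0.15736963040540894 n>0.18 9564
side 654 angle 0.09327819142344422 z at hinge 0.140080296224108 front top z 0.15794828292180982 n>0.18 7188
wrist 60994 angle 0.10864486414169797 z at hinge 0.13866372972525215 front top z 0.15949693302440748 n>0.18 42432
```

View pics/side6.png

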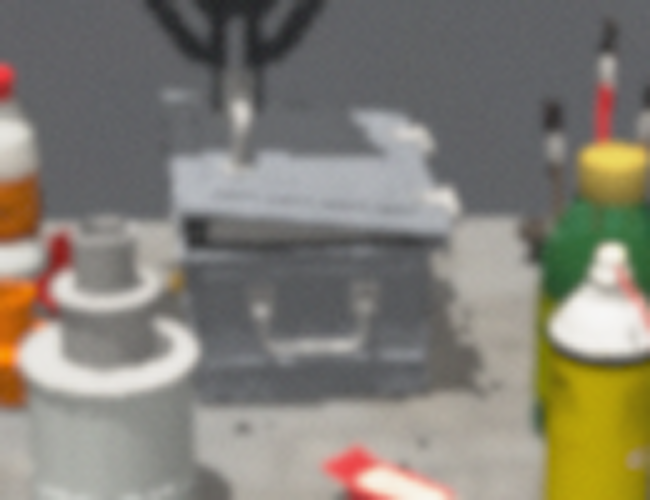

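The side crop shows the lid cracked along its front (195–300, 235), the handle still pinched at (240,110) and the strainer set standing at left. I'll refine the angle with a cleaner fit.

```bash
python3 - <<'E'
from h import *
yaw=.0757;bar=np.array([.5513,.251]);ex=np.array([np.cos(yaw),np.sin(yaw)]);hinge=bar+.148*ex
R=np.array([ex,[-ex[1],ex[0]]])
c=cam("wrist");P=cloud(c).reshape(-1,3);q=(P[:,:2]-hinge)@R.T
for y0,y1 in((-.1,-.06),(-.02,.03),(.06,.1)):
    L=[]
    for x0 in np.arange(-.2,.0,.015):
        m=(q[:,0]>x0)&(q[:,0]<x0+.015)&(q[:,1]>y0)&(q[:,1]<y1)&(P[:,2]>.1)&(P[:,2]<.19)
        L.append((round(x0+.0075,3),int(m.sum()),round(float(np.median(P[m,2])),4) if m.sum()>20 else None))
    print(y0,L)
E
```

```text
-0.1 [(np.float64(-0.192), 0, None), (np.float64(-0.178), 0, None), (np.float64(-0.162), 0, None), (np.float64(-0.147), 70, 0.1565), (np.float64(-0.132), 146, 0.155), (np.float64(-0.117), 0, None), (np.float64(-0.102), 0, None), (np.float64(-0.087), 0, None), (np.float64(-0.072), 76, 0.146), (np.float64(-0.057), 51, 0.1448), (np.float64(-0.042), 155, 0.1418), (np.float64(-0.027), 356, 0.1396), (np.float64(-0.012), 572, 0.1344), (np.float64(0.003), 325, 0.1328)]
-0.02 [(np.float64(-0.192), 464, 0.156), (np.float64(-0.178), 2175, 0.1557), (np.float64(-0.162), 1818, 0.1576), (np.float64(-0.147), 923, 0.1572), (np.float64(-0.132), 1104, 0.1553), (np.float64(-0.117), 1836, 0.1533), (np.float64(-0.102), 1962, 0.1514), (np.float64(-0.087), 1921, 0.1494), (np.float64(-0.072), 1842, 0.1473), (np.float64(-0.057), 1821, 0.1454), (np.float64(-0.042), 1664, 0.1425), (np.float64(-0.027), 1306, 0.14), (np.float64(-0.012), 1434, 0.1336), (np.float64(0.003), 1, None)]
0.06 [(np.float64(-0.192), 562, 0.1559), (np.float64(-0.178), 2702, 0.1557), (np.float64(-0.162), 2568, 0.1567), (np.float64(-0.147), 2597, 0.156), (np.float64(-0.132), 2502, 0.154), (np.float64(-0.117), 2409, 0.152), (np.float64(-0.102), 2341, 0.1501), (np.float64(-0.087), 2253, 0.1481), (np.float64(-0.072), 2198, 0.1459), (np.float64(-0.057), 2136, 0.1439), (np.float64(-0.042), 2008, 0.1416), (np.float64(-0.027), 1738, 0.1375), (np.float64(-0.012), 1738, 0.1339), (np.float64(0.003), 645, 0.1328)]
```

The inner panel slopes by 0.131 rad, a gap of about 25 mm, held steadily. Handing in.

```bash
python3 -c "
from h import *
st();print(hand_in())"
```

```text
18.25 [0.5588 0.2529 0.3472] psi 4.41 tilt [0.0008 0.0003] F [ 4.85  3.59 -5.51] gap 0.09235070576780025 grip 58.60585927963257
the job is handed in; nothing more can be done
None
```

The job was handed in at 18.25 s: both strainers are nested in the pot, down and level, and the arm is holding the tin lid by its handle at about 0.13 rad (roughly a 25 mm gap); no verdict came back.

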